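# Set the coarse ring of a dual knob

### The job

Two bench power supplies lie on the desk, each with a dual knob on top: a wide outer ring for the coarse setting and a small metal knob in its middle for the fine setting. On the supply with the blue ring, turn only the outer blue ring until its white line points at the green mark on the panel. Leave the small inner knob as it is set, and do not turn the orange ring of the other supply.

Things in the scene. Friction and masses are not known exactly. Their poses are not given: they have to be found in the camera images.
- blue_grip (a point): Point on the upright axis of the blue dual knob, fixed to the housing (does not turn), at the height to grip the outer ring: a fluted cylinder 48 mm in diameter, from 22 mm below to 8 mm above this point. The housing's flat top panel (150 x 130 mm, 45 mm above the desk, fixed; knob 12 mm in front of its middle) lies 24 mm below this point; nothing else on it stands up over 2 mm.
- blue_ring (a joint): Angle of the blue outer ring (rad): 0 when its white line points at the green mark (a bar on the panel, 27 to 46 mm from the axis); positive when the line is anticlockwise of the mark seen from above, so turn clockwise to lower it. Starts between 0.6 and 1.3. No stop or click at the mark; turns with 0.06 N m and stays where it is left.
- blue_fine_line (a point): Outer end of the black line on top of the inner aluminium knob of the blue-ringed supply, 10 mm from the axis. That knob is 22 mm in diameter, 16 mm high, stands on the ring's axis right above the ring (8 to 24 mm above blue_grip) and turns on its own, easily (0.02 N m).
- orange_ring_line (a point): Outer end of the white line on top of the orange outer ring, 24 mm from its axis, on the other supply, which has the same shape and size. To be left alone.

How it is judged (in metres and radians):
At the end, for the whole second after the job is handed in: The blue ring is at rest with its white line within 0.2 rad (11 degrees) of the green mark; the inner knob's line is within 2.6 mm (15 degrees) and the orange ring's line within 6 mm (14 degrees) of where they were at the start (value of joint blue_ring between -0.2 and 0.2 rad and velocity of joint blue_ring between -0.05 and 0.05 rad/s and distance of blue_fine_line from where it was at the start of the episode below 0.0026 m and distance of orange_ring_line from where it was at the start of the episode below 0.006 m); the robot touches nothing.
It fails at once if the inner knob of the blue-ringed supply is turned by more than 15 degrees (its line moves more than 2.6 mm) (distance of blue_fine_line from where it was at the start of the episode above 0.0026 m).
It fails at once if the orange ring is turned by more than 14 degrees (its line moves more than 6 mm) (distance of orange_ring_line from where it was at the start of the episode above 0.006 m).
It also fails if it takes over 30 s, if anything falls off the work surface, if the arm or the gripper's body presses on something with over 40 N, if the wrist force passes 120 N, or if a joint passes its speed limit or range.

### The arm

A 6-joint arm with a two-finger parallel gripper is mounted at the origin on a cart in front of the work surface, level with it; the furniture and walls round the work are solid. World frame = base frame: x ahead of the robot, y to its left, z up, the work surface at z = 0. Lengths are in mm, angles in rad, forces in N, time in s.
With the tool pointing down it reaches from about 400 to 825 mm from the base axis. Payload 7 kg.
Tool frame: the origin (TCP) lies at the very end of the fingers, on their centre line; the grasp point (between the pads) lies 19 mm behind it; z points along the fingers, y is the line along which they close (so a half turn about z gives the same grasp; the last joint's range is limited). The gripper opens to 88 mm and grips with 3 to 60 N. Pads are 19 mm wide; open, the fingers measure 130 mm over their backs; the gripper's body (78 mm by 193 mm) begins 47 mm behind the grasp point.
Start: joints at [-1.027, 0.359, 0.012, 0, -1.224, -0.288], TCP at [170.762, -653.02, 226.561] pointing down, gripper open.
Joint ranges: [-3.07, 3.07], [-1.43, 2.12], [-1.02, 1.25], [-3.03, 1.67], [-3.05, -0], [-3.03, 3.03]. Speed limits (rad/s): [2.39, 2.39, 3.01, 3.14, 3.14, 3.14].

### API

Orientations are given as a unit quaternion [x, y, z, w].
In Python, from plant import bot gives the robot as it stands. Calls block until the motion is done:
- bot.move_ptp(position, orientation): joint-space move of the TCP to a pose.
- bot.line_to(position, velocity=150, ori=None): straight line of the TCP; ori=None keeps the orientation; velocity is the mean speed in mm/s.
- bot.move_joints(angles): joint-space move.
- bot.move_gripper(opening, force=None): finger opening in mm; force is the grip in N (None keeps the last); returns when the fingers have stopped.
- bot.pause(seconds).
- bot.solve_ik(position, orientation): joint angles nearest the present ones, or None.
- bot.read_state(): the state.
- bot.camera(name): name is "side" or "top"; returns the picture (420x560x3 uint8, red, green, blue); there is no depth.
- bot.get_calibration(name): a dict with "fx", "fy", "cx", "cy" (pixels), "view" (4x4, takes a point from world to camera coordinates). Camera axes: x right, y up, looking along -z (the intrinsics and any distortion apply to the point x, -y, -z); pixel columns grow to the right and rows downward; lengths in mm; the calibration is good to about 2 mm. A picture is of the moment at which its call begins. get_calibration takes no time and is no camera call.
A pose or a line that the arm cannot do raises bot.Unreachable and nothing moves.
- bot.close_job(): hands the job in; it is judged then, once.
The state is a dict: "t": time; "joint_pos": joint angles; "qvel": joint speeds; "tau": joint torques, N m; "tcp_pos": TCP position; "eef_rot": TCP orientation; "contact_force": force on the tool from outside, world axes, zero at the start; "moment": the same for the moment, N m; "width": finger opening in mm; "finger_force": force on a finger pad.
Only numpy, scipy, OpenCV 4.12 (cv2) and the standard library are available. Lean on these libraries where they do the work, as an engineer would, in place of code of your own. Each camera call takes 0.05 s, during which the arm holds its last target. There are 200 camera calls.

## Working session

There is one attempt and no reset: what is moved stays moved. The work goes in short steps, each a Python script; the robot and the scene stay as the last script left them, time stands still between calls to the robot, and variables do not carry over. Pictures are saved under pics/ and viewed, at most 10 in all, crops included, and the job is handed in when it is done.

```bash
mkdir -p pics
python3 - <<'E'
from plant import bot
import cv2,numpy as np
for n in("top","side"):
    im=bot.camera(n); cv2.imwrite(f"pics/{n}0.png",im[:,:,::-1]); c=bot.get_calibration(n)
    print(n,{k:(np.round(v,3).tolist()) for k,v in c.items()})
print(bot.read_state())
E
```

```text
top {'fx': 458.647, 'fy': 458.647, 'cx': 283.674, 'cy': 207.613, 'view': [[-0.022, -0.999, 0.026, 118.071], [0.992, -0.019, 0.128, -512.922], [-0.128, 0.029, 0.991, -892.154], [0.0, 0.0, 0.0, 1.0]]}
side {'fx': 411.151, 'fy': 411.151, 'cx': 276.864, 'cy': 214.243, 'view': [[0.999, -0.023, -0.023, -496.835], [0.03, 0.346, 0.938, -164.2], [-0.013, -0.938, 0.347, -795.472], [0.0, 0.0, 0.0, 1.0]]}
{'t': 0.1, 'joint_pos': array([-1.02692152e+00,  3.59322973e-01,  1.11618393e-02, -3.17629425e-04,
       -1.22411401e+00, -2.88104733e-01]), 'qvel': array([ 0.00126154, -0.00205605,  0.00074814,  0.00145103, -0.00100021,
        0.00030484]), 'tau': array([-1.98026522e-03, -5.84163058e+01,  2.93750721e+01,  7.01541245e+00,
        1.01615384e-02, -8.98678900e-05]), 'tcp_pos': array([ 170.63682217, -652.62163357,  225.71470412]), 'eef_rot': array([-1.27483070e-01,  9.91840460e-01,  7.36693228e-04, -1.62201340e-04]), 'contact_force': array([0.45544567, 0.41021535, 0.08941809]), 'moment': array([ 0.01527524, -0.05054421,  0.01677486]), 'finger_force': 0.0, 'width': 87.13875950749376}
```

View pics/top0.png

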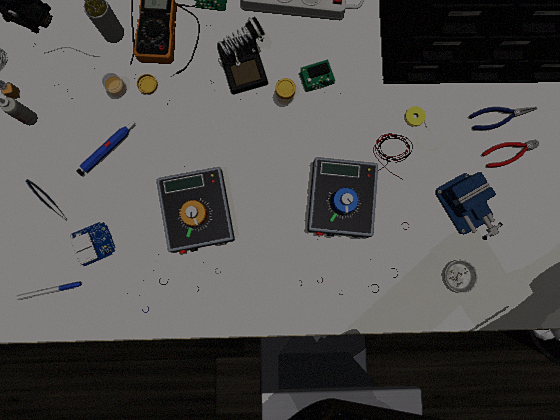

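View pics/side0.png

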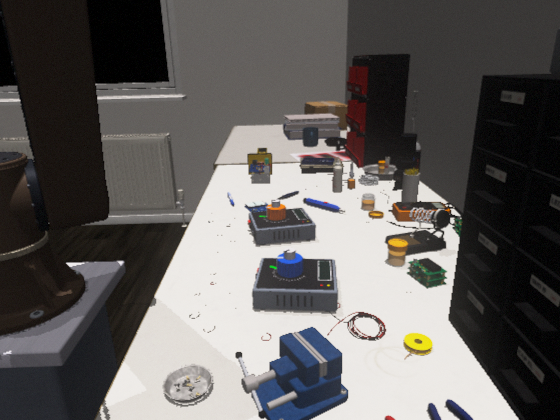

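The top view shows the blue knob at about (347,200) with its green mark at (334,217), and the orange knob at (193,213). The side view shows the blue knob at about (290,265). Next I measure them by colour.

```bash
cat > h.py <<'E'
import cv2,numpy as np
from plant import bot
def ray(n,uv):
    c=bot.get_calibration(n);V=np.array(c["view"]);R=V[:3,:3]
    d=R.T@np.array([(uv[0]-c["cx"])/c["fx"],-(uv[1]-c["cy"])/c["fy"],-1.]);return -R.T@V[:3,3],d
def onz(n,uv,z):
    o,d=ray(n,uv);return o+d*(z-o[2])/d[2]
def proj(n,p):
    c=bot.get_calibration(n);q=np.array(c["view"])@np.append(p,1)
    return c["cx"]+c["fx"]*q[0]/-q[2],c["cy"]+c["fy"]*q[1]/q[2]
def mask(im,lo,hi,box):
    m=cv2.inRange(cv2.cvtColor(im,cv2.COLOR_RGB2HSV),lo,hi);k=np.zeros_like(m);x0,y0,x1,y1=box
    k[y0:y1,x0:x1]=m[y0:y1,x0:x1];return k
def cen(m):
    n,l,s,c=cv2.connectedComponentsWithStats(m);i=1+np.argmax(s[1:,4]);return c[i],s[i],(l==i)
E
python3 - <<'E'
from h import *
T=np.mean([bot.camera("top") for _ in range(4)],0).astype(np.uint8);S=bot.camera("side")
bt,st,_=cen(mask(T,(100,120,60),(125,255,255),(310,165,375,235)));gt,sg,_=cen(mask(T,(45,100,60),(80,255,255),(315,200,350,235)))
bs,ss,_=cen(mask(S,(105,150,60),(128,255,255),(265,245,315,285)))
print(bt,st,gt,sg,bs,ss)
# top: blob box centre at ring mid/top; 
box=lambda s:(s[0]+s[2]/2-.5,s[1]+s[3]/2-.5)
print("blue",onz("top",box(st),72),"green",onz("top",gt,45))
o,d=ray("top",box(st));p,e=ray("side",box(ss));A=np.c_[d,-e];k=np.linalg.lstsq(A,p-o,rcond=None)[0]
print("tri",o+d*k[0],p+e*k[1])
a=T[170:235,310:375];b=S[235:300,255:320]
f=lambda x:cv2.resize(cv2.convertScaleAbs(x,alpha=1.3),(400,400),interpolation=cv2.INTER_CUBIC)
cv2.imwrite("pics/c1.png",np.hstack([f(a),f(b)])[:,:,::-1])
E
```

```text
[345.32732733 199.1951952 ] [334 187  25  25 333] [333.27272727 216.87878788] [330 213   8   9  33] [291.35433071 259.85826772] [278 253  25  12 127]
blue [524.55713438 -12.43001317  72.        ] green [493.10570622   9.82627934  45.        ]
tri [524.0860263  -11.88652174  75.24346564] [523.03688113 -11.9114142   75.09525012]
```

View pics/c1.png

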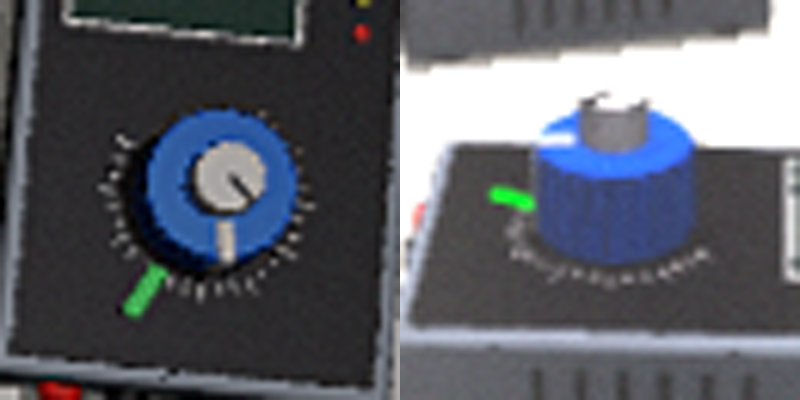

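```bash
cat >> h.py <<'E'
def q(a): return [np.cos(a/2),np.sin(a/2),0,0]   # tool down, tool x at angle a
def measure(T,C):
    "ring angle from top view: white low-saturation patch in the ring annulus at z=77 vs green bar at z=45"
    g=onz("top",cen(mask(T,(45,100,60),(80,255,255),(315,200,350,235)))[0],45)[:2]-C
    u0,v0=proj("top",[*C,77]);hsv=cv2.cvtColor(T,cv2.COLOR_RGB2HSV)
    acc=np.zeros(2)
    a=np.radians(np.arange(0,360,2));r=np.arange(15,23,1.)
    P=np.array([[proj("top",[C[0]+x*np.cos(t),C[1]+x*np.sin(t),77]) for x in r] for t in a],np.float32)
    sat=cv2.remap(hsv[:,:,1],P[...,0],P[...,1],cv2.INTER_LINEAR).astype(float)
    val=cv2.remap(hsv[:,:,2],P[...,0],P[...,1],cv2.INTER_LINEAR).astype(float)
    w=np.clip((val*(255-sat)).mean(1),0,None);w[w<.6*w.max()]=0
    lt=np.angle((w*np.exp(1j*a)).sum());gt=np.arctan2(g[1],g[0])
    d=(lt-gt+np.pi)%(2*np.pi)-np.pi
    return d,np.degrees(lt),np.degrees(gt),np.linalg.norm(g),np.degrees(a[w>0]).round()
E
python3 - <<'E'
from h import *
T=bot.camera("top")
_,s,_=cen(mask(T,(100,120,60),(125,255,255),(310,165,375,235)))
C=onz("top",(s[0]+s[2]/2-.5,s[1]+s[3]/2-.5),77)[:2];print(C,measure(T,C))
for d in range(-180,180,20):
    a=np.radians(d);o=[]
    for b in (a,a-.75):
        j=bot.solve_ik([*C,51],q(b));o.append(None if j is None else np.round(j,2).tolist())
    print(d,o)
E
```

```text
[523.83089255 -11.59218799] (np.float64(0.6003491487326049), np.float64(179.1811577440319), np.float64(144.7836852873819), np.float64(37.68136657038784), array([170., 172., 174., 176., 178., 180., 182., 184., 186., 188.]))
-180 [[0.35, 0.3, -0.54, 0.0, -0.73, -1.92], [0.35, 0.3, -0.54, -0.0, -0.73, -2.67]]
-160 [[0.35, 0.3, -0.54, 0.0, -0.73, -1.57], [0.35, 0.3, -0.54, -0.0, -0.73, -2.32]]
-140 [[0.35, 0.3, -0.54, 0.0, -0.73, -1.23], [0.35, 0.3, -0.54, 0.0, -0.73, -1.98]]
-120 [[0.35, 0.3, -0.54, 0.0, -0.73, -0.88], [0.35, 0.3, -0.54, 0.0, -0.73, -1.63]]
-100 [[0.35, 0.3, -0.54, 0.0, -0.73, -0.53], [0.35, 0.3, -0.54, 0.0, -0.73, -1.28]]
-80 [[0.35, 0.3, -0.54, 0.0, -0.73, -0.18], [0.35, 0.3, -0.54, 0.0, -0.73, -0.93]]
-60 [[0.35, 0.3, -0.54, 0.0, -0.73, 0.17], [0.35, 0.3, -0.54, 0.0, -0.73, -0.58]]
-40 [[0.35, 0.3, -0.54, 0.0, -0.73, 0.52], [0.35, 0.3, -0.54, 0.0, -0.73, -0.23]]
-20 [[0.35, 0.3, -0.54, 0.0, -0.73, 0.87], [0.35, 0.3, -0.54, 0.0, -0.73, 0.12]]
0 [[0.35, 0.3, -0.54, 0.0, -0.73, 1.22], [0.35, 0.3, -0.54, 0.0, -0.73, 0.47]]
20 [[0.35, 0.3, -0.54, 0.0, -0.73, 1.57], [0.35, 0.3, -0.54, 0.0, -0.73, 0.82]]
40 [[0.35, 0.3, -0.54, 0.0, -0.73, 1.92], [0.35, 0.3, -0.54, 0.0, -0.73, 1.17]]
60 [[0.35, 0.3, -0.54, 0.0, -0.73, 2.27], [0.35, 0.3, -0.54, 0.0, -0.73, 1.52]]
80 [[0.35, 0.3, -0.54, 0.0, -0.73, 2.61], [0.35, 0.3, -0.54, 0.0, -0.73, 1.86]]
100 [[0.35, 0.3, -0.54, 0.0, -0.73, 2.96], [0.35, 0.3, -0.54, 0.0, -0.73, 2.21]]
120 [[0.35, 0.3, -0.54, 0.0, -0.73, -2.97], [0.35, 0.3, -0.54, 0.0, -0.73, 2.56]]
140 [[0.35, 0.3, -0.54, -0.0, -0.73, -2.62], [0.35, 0.3, -0.54, 0.0, -0.73, 2.91]]
160 [[0.35, 0.3, -0.54, -0.0, -0.73, -2.27], [0.35, 0.3, -0.54, 0.0, -0.73, -3.02]]
```

Run:
```python
from h import *
C=[523.5,-11.8];a=np.radians(-40)
bot.move_ptp([*C,200],q(a));bot.line_to([*C,115],200);bot.line_to([*C,51],80)
r=lambda:(lambda s:print(round(s["t"],2),s["tcp_pos"].round(1),s["joint_pos"].round(3)[5],s["width"].round(1),s["finger_force"],s["contact_force"].round(1),s["moment"].round(2)))(bot.read_state())
r();bot.move_gripper(56,15);bot.move_gripper(40,15);r()
```

```text
Traceback (most recent call last):
AttributeError: 'float' object has no attribute 'round'
```

```bash
cat >> h.py <<'E'
def r():
    s=bot.read_state();print(*[np.round(s[k],2) for k in("t","tcp_pos","joint_pos","width","finger_force","contact_force","moment")])
E
python3 - <<'E'
from h import *
r();bot.move_gripper(40,15);r()
E
```

```text
4.52 [523.9  -11.69  51.42] [ 0.35  0.3  -0.54  0.   -0.73  0.52] 87.43 0.0 [-0.66  0.02  0.8 ] [-0.01  0.09  0.02]
5.24 [523.72 -11.6   51.07] [ 0.35  0.3  -0.54 -0.   -0.73  0.52] 47.69 15.0 [0.46 2.15 1.14] [ 0.59  0.08 -0.01]
```

Width 47.7 mm matches the 48 mm ring, and the side force is small, so the grip is well centred. Next: turn, release, lift and look again.

Run:
```python
from h import *
j=np.array(bot.read_state()["joint_pos"])
for k in (.2,.4,.62):
    t=j.copy();t[5]-=k;bot.move_joints(t);r()
bot.pause(.2);bot.move_gripper(86);r()
p=bot.read_state()["tcp_pos"]
bot.line_to([p[0],p[1],115],100);bot.line_to([p[0],p[1],220],200)
bot.move_ptp([450,-330,260],q(-.7-.62));r()
T=np.mean([bot.camera("top") for _ in range(3)],0).astype(np.uint8);S=bot.camera("side")
print(measure(T,np.array([523.8,-11.6])))
f=lambda x:cv2.resize(cv2.convertScaleAbs(x,alpha=1.3),(400,400),interpolation=cv2.INTER_CUBIC)
cv2.imwrite("pics/c2.png",np.hstack([f(T[170:235,310:375]),f(S[235:300,255:320])])[:,:,::-1])
```

```text
5.55 [523.47 -11.79  51.05] [ 0.35  0.3  -0.54  0.   -0.73  0.32] 47.58 15.0 [-1.35 -1.36  2.1 ] [-0.23  0.46 -0.13]
5.86 [523.18 -11.97  51.02] [ 0.35  0.3  -0.54  0.   -0.73  0.13] 47.82 15.0 [-2.31 -2.68  3.51] [-0.79  1.07  0.03]
6.18 [522.84 -12.07  51.02] [ 0.35  0.3  -0.54 -0.   -0.73 -0.09] 47.45 15.0 [-3.86 -3.26  4.81] [-0.96  1.64 -0.03]
7.22 [523.72 -11.59  51.08] [ 0.35  0.3  -0.54 -0.   -0.73 -0.1 ] 86.08 0.0 [0.51 0.17 0.8 ] [ 0.02  0.08 -0.03]
9.93 [ 450.22 -329.31  259.51] [-0.28  0.15 -0.2  -0.   -1.23  0.53] 86.01 0.0 [ 0.71  0.51 -0.26] [ 0.08  0.06 -0.02]
(np.float64(0.00375539918981449), np.float64(144.37649845292452), np.float64(144.1613299289613), np.float64(38.22055372905708), array([136., 138., 140., 142., 144., 146., 148., 150., 152.]))
```

View pics/c2.png

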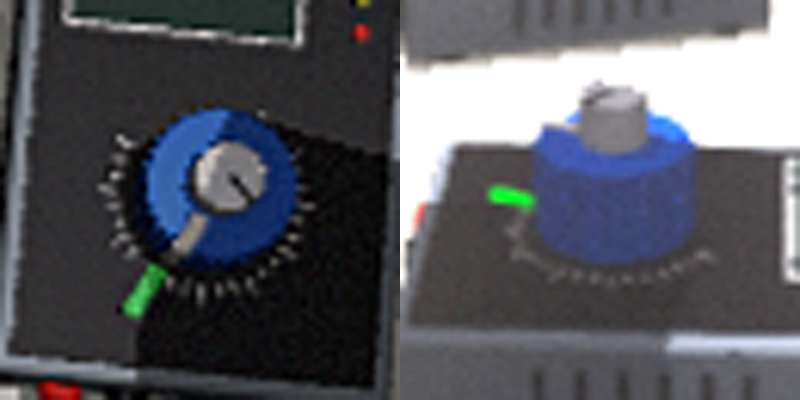

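The white line (crop 187,237) now points at the green mark (143,292), at a measured 0.00 rad. The inner knob's black line is where it was before.

```bash
python3 -c "
from plant import bot
print(bot.close_job())"
```

```text
the job is handed in; nothing more can be done
None
```

I turned the blue ring onto its green mark (camera reading about 0.00 rad off), with the inner knob's line unmoved in the picture and the arm kept away from the orange supply, and handed the job in at about 10 s; no verdict came back.

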